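Creep the test unit home in its bench dock and close the keeper

TASK

The heavy test unit was left part-way into its bench dock: creep it fully home against both stop pads by its two front corner pads, pushing one and then the other, since it binds between the rails as soon as one corner gets ahead. Push gently, stop when you feel it bind instead of forcing it, keep off the front panel with its knob and terminals, and do not tip or lift the unit. Once it is home, swing the keeper fully shut across the corner pad without forcing it, and leave everything else on the bench where it is.

Things in the scene. Friction and masses are not known exactly. Their poses are not given: they have to be found in the camera images.
- dock: Aluminium dock fixed to the bench. Origin on the bench, midway between the two stop pads (at y = +90 and -90 mm), in the plane of their faces; x points into the dock, the way the unit is pushed, y to the left. Rails 32 mm high, from x = +23 to -175 mm, flared outwards over the last 22 mm. Their rubber-lined inner faces leave the unit a few mm of side play: the left one's lies at y = +123 mm, the right rail is clamped separately, its setting is not measured
- unit: The test unit: low grey case 240 mm wide (y), 150 deep (x), 54 high, about 1.2 to 1.7 kg, flat on the bench. Origin at the centre of its underside; x points to its rear, into the dock. Home: x = -75 mm in the dock's frame; it starts 60 to 80 mm short. A push on one front corner takes some 4 to 12 N and pivots it near the other, until it binds
- left_pad (a point): Centre of the front face of the unit's left corner pad, half-way up (27 mm above the bench). The pad is a dark block of smooth, slippery nylon 45 mm wide and 54 mm high, 10 mm proud of the front panel; its face looks along the unit's -x. Fully home it is at x = -150 mm in the dock's frame. Pushing it with more than 25 N damages the unit
- right_pad (a point): The same for the right corner pad (190 mm from the left one, centre to centre)
- rear_left (a point): Middle of the unit's rear edge behind the left pad: 150 mm behind point left_pad, 27 mm above the bench. At x = 0 in the dock's frame it touches the left stop pad
- rear_right (a point): The same behind the right pad
- panel: The unit's recessed front panel between the corner pads, 145 mm wide, with display, knob and two terminals, which stick out up to 10 mm in front of the faces of the corner pads. Its origin is that of the unit
- keeper (a joint): Keeper: flat steel arm 10 mm wide, 34 to 48 mm above the bench, reaching 48 mm from its pivot. At 0 rad it points out of the mouth, 30 degrees to the left of the dock's -x; growing values swing it counter-clockwise from above to its stop at 2.09 rad, along the dock's -y, 2.5 mm in front of the left corner pad when the unit is home. Starts at 0 to 0.3, stays where left, takes about 2 N at the peg
- keeper_peg (a point): Centre of the keeper's upright thumb peg, 38 mm from the pivot; the peg is 10 mm in diameter and runs from 48 to 70 mm above the bench (this point: 57 mm). Pushing the keeper with more than 25 N bends it
- keeper_pivot (a point): The keeper's pivot axis, 41 mm above the bench; at x = -157.5, y = +136 mm in the dock's frame
- tape_roll: Bystander: roll of cream masking tape lying flat, 104 mm in diameter, 20 mm high, right of the dock; origin at the centre of its underside
- cutters: Bystander: small side cutters lying flat, 130 mm long along their x, 12 mm high; origin between the handles
- solder_spool: Bystander: grey spool, 58 mm in diameter and 46 mm high, left of the dock; origin at the centre of its underside
- heat_sink: Bystander: finned aluminium heat sink 60 x 45 x 30 mm; origin at the centre of its underside
- screwdriver: Bystander: screwdriver 160 mm long lying along its x, about 25 mm high
- flux_bottle: Bystander: upright white bottle 42 mm in diameter, 115 mm high; origin at the centre of its underside
- transformer: Bystander: transformer 60 x 46 x 50 mm; origin at the centre of its underside

How it is judged (in metres and radians):
On the way:
1. the unit is home: both rear corners within 2 mm of the stop pads, with the keeper not yet swung across (x of each of rear_left, rear_right in the frame of dock above -0.002 m and value of joint keeper below 1.2 rad), for 0.2 s.
At the end, for the whole second after the job is handed in: the unit lies flat and still in the dock with both rear corners within 2 mm of the stop pads, and the keeper is shut across the left corner pad (beyond 1.95 of 2.09 rad) (x of each of rear_left, rear_right in the frame of dock above -0.002 m and value of joint keeper above 1.95 rad and angle between unit's own z axis and vertical below 0.03 rad and linear speed of unit below 0.01 m/s); the robot touches nothing.
It fails at once if the front panel, its knob or its terminals are touched (more than 1 N) (contact force between anything else and panel above 1 N).
It fails at once if the unit is pushed harder than 25 N (contact force between any of the fingers, the arm and unit above 25 N).
It fails at once if the keeper is pushed harder than 25 N (contact force between the fingers and keeper above 25 N).
It fails at once if the unit is tipped or lifted (more than 0.08 rad, or 10 mm) (angle between unit's own z axis and vertical above 0.08 rad or height (world z) of unit above 0.01 m).
It fails at once if a bystander is moved more than 20 mm (distance of any of tape_roll, cutters, solder_spool, heat_sink, screwdriver, flux_bottle, transformer from where it was at the start of the episode above 0.02 m).
It also fails if it takes over 70 s, if anything falls off the work surface, if the arm or the gripper's body presses on something with over 40 N, if the wrist force passes 120 N, or if a joint passes its speed limit or range.

ROBOT

A 6-joint arm with a two-finger parallel gripper is mounted at the origin on the work surface. World frame = base frame: x ahead of the robot, y to its left, z up, the work surface at z = 0. Lengths are in m, angles in degrees, forces in N, time in s.
With the tool pointing down it reaches from about 0.35 to 0.875 m from the base axis. Payload 4.2 kg.
Tool frame: the origin (TCP) lies midway between the tips of the shut fingers; the grasp point (between the pads) lies 19 mm behind it (hold_point_z is the z of the grasp point in the tool frame, in m); z points along the fingers, y is the direction in which the jaws open and shut (so a half turn about z gives the same grasp; the last joint's range is limited). The gripper opens to 87 mm and grips with 3 to 60 N. Pads are 19 mm wide; open, the fingers measure 117 mm over their backs; the gripper's body (75 mm by 190 mm) begins 51 mm behind the grasp point.
Start: joints at [-54.569, 22.042, 0.453, 0, -68.411, -14.817], TCP at [0.22, -0.585, 0.223] pointing down, gripper open.
Joint ranges: [-179.83, 179.83], [-69.29, 118.12], [-61.27, 80.66], [-181.25, 117.63], [-171.15, -9.14], [-177.46, 177.46]. Speed limits (degrees/s): [159.86, 159.86, 180, 180, 180, 180].

INTERFACE

Orientations are given as a 3x3 rotation matrix whose columns are the frame's x, y, z axes.
In Python, from station import * gives the robot as it stands. The module is installed in compiled form; this text tells all that it offers.
- The arm moves only by the tool jog_arm, never from a script. Its argument "moves" is a list of rows, each a list of 7 numbers: the closure, from -1 (fully open) to 1 (shut), then the shift along the tool's x, y, z in m, then the turn, a rotation vector about the tool's x, y, z in rad. In form: [[gripper, x, y, z, wx, wy, wz], ...]. A call has exactly 10 rows; each row is the pose to reach, as a shift and turn from the pose commanded when the call began, along the tool's axes at that moment; what a row does not reach only later rows make up. A row lasts 1/12 s, in which the tool goes at most 41.7 mm and 7.16 degrees, less where a joint would pass 70% of its speed; a pose out of reach is approached as far as the arm can. A call with a gripper value outside its range is refused whole. The fingers move at their own pace and stop on an object; the grip force is fixed at half the most. Time passes only in rows, so rows that repeat a pose let the fingers close, or fill a call up. It gives the time, the measured TCP pose, the force and the opening at its end, in the units of the state.
- sense(): the state, without advancing time (a new reading comes with each control period).
- capture(name): name is "side" or "top" or "wrist"; returns a dict with "frame" (400x640x3 uint8, red, green, blue), "fov_y" (degrees; the focal length in pixels is half the picture's height over the tangent of half this angle, whatever the lens; pixels are square), "cx", "cy" (the principal point, pixels), "world_from_camera" (4x4, takes a point from camera to world coordinates). Camera axes: x right, y down, z forward; pixel columns grow to the right and rows downward; lengths in m; the calibration is good to about 2 mm. A picture is of the moment at which its call begins. There is no depth.
- finish_job(): hands the job in, once; it reports no verdict.
The state is a dict: "time_s": time; "joints": joint angles; "joint_velocities": joint speeds; "effort": joint torques, N m; "tcp_pos": TCP position; "ee_rot": TCP orientation; "wrist_force": force on the tool from outside, world axes, zero at the start; "moment": the same for the moment, N m; "gripper_width": opening from 0.0 (shut) to 1.0 (fully open).
Only numpy, scipy, OpenCV 4.12 (cv2) and the standard library are available. Lean on these libraries where they do the work, as an engineer would, in place of code of your own. Each camera call takes 0.05 s, during which the arm holds its last target.

## Working session

There is one attempt and no reset: what is moved stays moved. The work goes in short steps, Python scripts to look and compute and a tool call to move; the robot and the scene stay as the last step left them, time stands still between calls to the robot, and variables do not carry over. Pictures are saved under pics/ and viewed, and the job is handed in when it is done.

Besides the shell and the picture viewer there is one more tool, called after "Request:" in YAML: its name, and indented under it one key for each argument. jog_arm: Moves the arm, as the interface text tells. Its arguments: {"type":"object","properties":{"moves":{"type":"array"}},"required":["moves"]}

```bash
mkdir -p pics
python3 - <<'E'
from station import *
import cv2,pickle
s=sense();print(s)
for n in ["top","side","wrist"]:
    c=capture(n);pickle.dump(c,open(f"{n}0.pkl","wb"));cv2.imwrite(f"pics/{n}0.png",c["frame"][:,:,::-1]);print(n,c["fov_y"],c["cx"],c["cy"],c["world_from_camera"])
E
```

```text
{'time_s': 0.0, 'joints': array([-5.45659847e+01,  2.20916255e+01,  3.79186865e-01, -3.06643094e-02,
       -6.84120333e+01, -1.48183052e+01]), 'joint_velocities': array([ 0.04818437,  0.01066159,  0.02108828,  0.11659969, -0.05552756,
       -0.11383785]), 'effort': array([-2.00162194e-04, -3.90668106e+01,  1.87407178e+01,  4.22007948e+00,
        1.09123657e-02, -1.93493192e-04]), 'tcp_pos': array([ 0.21988506, -0.58438547,  0.22144213]), 'ee_rot': array([[-9.36032501e-01, -3.51912528e-01, -8.54000687e-04],
       [-3.51913557e-01,  9.36030240e-01,  2.05855347e-03],
       [ 7.49397132e-05,  2.22740737e-03, -9.99997517e-01]]), 'wrist_force': array([-0.25875641, -0.21404237,  0.75924855]), 'moment': array([-0.00289521, -0.00096523, -0.01114845]), 'gripper_width': 0.9973821434622433}
top 42.202708991993156 318.3346324691433 198.3523523028583 [[ 2.20111711e-02 -9.96055185e-01  8.59626492e-02  3.99397444e-01]
 [-9.99757008e-01 -2.18266876e-02  3.08549370e-03 -1.46584388e-02]
 [-1.19704211e-03 -8.60096763e-02 -9.96293583e-01  1.54186619e+00]
 [ 0.00000000e+00  0.00000000e+00  0.00000000e+00  1.00000000e+00]]
side 52.21788211853529 325.4751027387171 205.20253306718107 [[ 0.95456743 -0.21808224  0.20307918  0.22822972]
 [-0.29789442 -0.71605176  0.63129137 -0.93542575]
 [ 0.00774177 -0.66310633 -0.74848517  1.19333851]
 [ 0.          0.          0.          1.        ]]
wrist 69.54158161732418 312.83791189630205 200.4116093368833 [[-3.52378259e-01  8.95866069e-01  2.70653928e-01  1.45695584e-01]
 [ 9.35857183e-01  3.37027623e-01  1.02877182e-01 -6.12789422e-01]
 [ 9.46326866e-04  2.89545105e-01 -9.57163903e-01  3.84648219e-01]
 [ 0.00000000e+00  0.00000000e+00  0.00000000e+00  1.00000000e+00]]
```

View pics/top0.png

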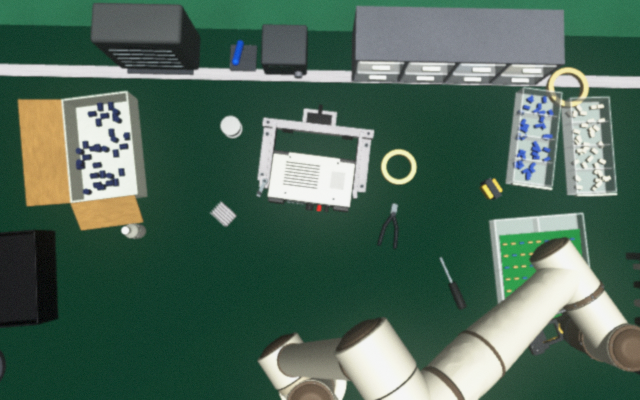

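View pics/side0.png

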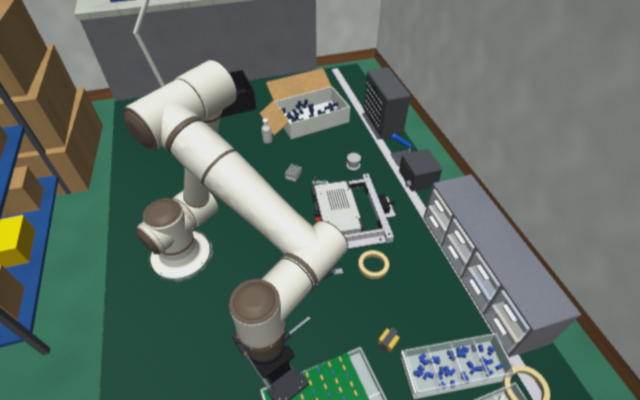

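The top view shows the dock around (318,150), with the unit in it and slightly yawed. The cutters are at (390,228) and the tape at (399,167). I'll enlarge it.

Run:
```python
import cv2
a=cv2.imread("pics/top0.png")[95:225,240:400]
cv2.imwrite("pics/c0.png",cv2.resize(a,None,fx=5,fy=4.6*0+4.6,interpolation=cv2.INTER_CUBIC)[:598,:800])
```

```text
(no output)
```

View pics/c0.png

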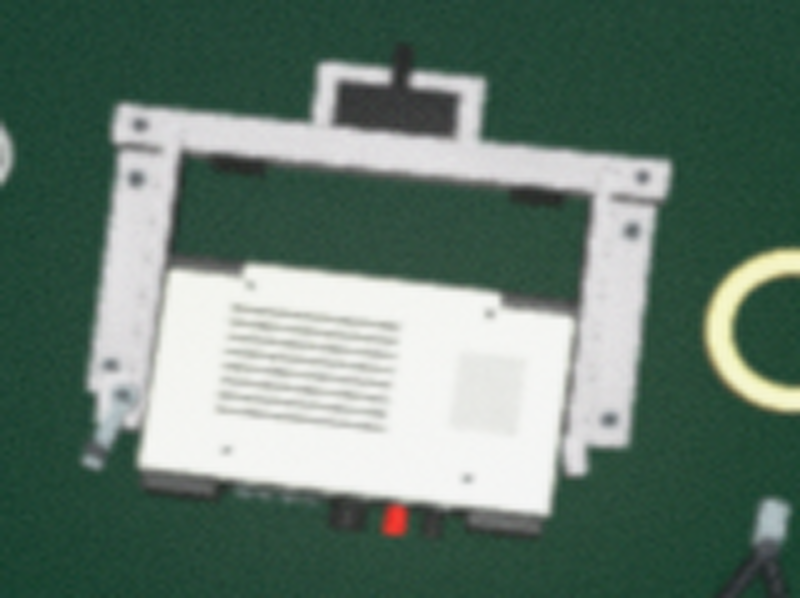

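```bash
cat > h.py <<'E'
import numpy as np,pickle
def ray(c,u,v):
    H,W=c["frame"].shape[:2];f=H/2/np.tan(np.radians(c["fov_y"]/2));M=c["world_from_camera"]
    d=M[:3,:3]@np.array([(u-c["cx"])/f,(v-c["cy"])/f,1]);return M[:3,3],d
def at(c,u,v,z):
    o,d=ray(c,u,v);return o+d*(z-o[2])/d[2]
def proj(c,p):
    H,W=c["frame"].shape[:2];f=H/2/np.tan(np.radians(c["fov_y"]/2));M=c["world_from_camera"]
    q=M[:3,:3].T@(np.array(p)-M[:3,3]);return q[0]/q[2]*f+c["cx"],q[1]/q[2]*f+c["cy"]
E
python3 - <<'E'
from h import *
c=pickle.load(open("top0.pkl","rb"))
def P(n,x,y,z): 
    p=at(c,240+x/5,95+y/4.6,z);print(n,p.round(4));return p
a=P("railL in top",181,155,.032);b=P("railL in bot",160,390,.032);
d=P("railR in top",592,195,.032);e=P("railR bot",570,420,.032)
print("yaw L",np.degrees(np.arctan2((a-b)[1],(a-b)[0])),"R",np.degrees(np.arctan2((d-e)[1],(d-e)[0])))
P("pivot",123,393,.048);P("peg",93,460,.07)
P("cross bl",181,150,.032);P("cross br",600,190,.032)
f=P("unit fl",143,470,.054);g=P("unit fr",550,513,.054);h=P("unit rl",168,268,.054);i=P("unit rr",575,318,.054)
print(np.linalg.norm(f-g),np.linalg.norm(f-h),np.degrees(np.arctan2((f-g)[0],-(f-g)[1])))
P("Lpad",180,484,.054);P("Rpad",503,520,.054)
E
```

```text
railL in top [0.7338 0.1192 0.032 ]
railL in bot [0.5814 0.1271 0.032 ]
railR in top [ 0.713  -0.1243  0.032 ]
railR bot [ 0.5674 -0.1137  0.032 ]
yaw L -2.969452385325332 R -4.185692145099573
pivot [0.5771 0.147  0.048 ]
peg [0.5323 0.1605 0.07  ]
cross bl [0.737  0.1193 0.032 ]
cross br [ 0.7163 -0.129   0.032 ]
unit fl [0.528  0.1333 0.054 ]
unit fr [ 0.5062 -0.1017  0.054 ]
unit rl [0.6563 0.1227 0.054 ]
unit rr [ 0.6296 -0.1141  0.054 ]
0.23601929911989755 0.12870951071006728 174.68572682592205
Lpad [0.5197 0.1118 0.054 ]
Rpad [ 0.5012 -0.0747  0.054 ]
```

Request:
jog_arm:
  moves:
    - [1,-0.025,0.031,0,0,0,0.04]
    - [1,-0.05,0.062,0,0,0,0.08]
    - [1,-0.075,0.093,0,0,0,0.13]
    - [1,-0.1,0.124,0,0,0,0.17]
    - [1,-0.125,0.155,0,0,0,0.22]
    - [1,-0.15,0.186,0,0,0,0.26]
    - [1,-0.175,0.217,0,0,0,0.3]
    - [1,-0.2,0.248,0,0,0,0.35]
    - [1,-0.225,0.279,0,0,0,0.4]
    - [1,-0.25,0.31,0,0,0,0.438]

```text
time_s: 0.98
tcp_pos: [0.3448, -0.205, 0.2226]
ee_rot: [[-0.997, 0.081, 0.0], [0.081, 0.997, 0.0], [-0.0, 0.0, -1.0]]
wrist_force: [1.2, -0.1, 0.5]
gripper_width: 0.331
```

Request:
jog_arm:
  moves:
    - [1,-0.007,0.03,0.003,0,0,0]
    - [1,-0.014,0.06,0.006,0,0,0]
    - [1,-0.02,0.09,0.01,0,0,0]
    - [1,-0.027,0.12,0.013,0,0,0]
    - [1,-0.034,0.15,0.016,0,0,0]
    - [1,-0.041,0.18,0.02,0,0,0]
    - [1,-0.048,0.21,0.02,0,0,0]
    - [1,-0.057,0.23,0.02,0,0,0]
    - [1,-0.057,0.23,0.02,0,0,0]
    - [1,-0.057,0.23,0.02,0,0,0]

```text
time_s: 1.82
tcp_pos: [0.4197, 0.0188, 0.2022]
ee_rot: [[-0.997, 0.076, -0.001], [0.076, 0.997, -0.0], [0.001, -0.0, -1.0]]
wrist_force: [-0.8, 0.0, 0.4]
gripper_width: 0.002
```

```bash
cat > look.py <<'E'
import sys
from station import *
import cv2,pickle
n,t=sys.argv[1:3]
c=capture(n);pickle.dump(c,open(t+".pkl","wb"));cv2.imwrite(f"pics/{t}.png",c["frame"][:,:,::-1])
E
python3 look.py wrist w1
```

```text
(no output)
```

View pics/w1.png

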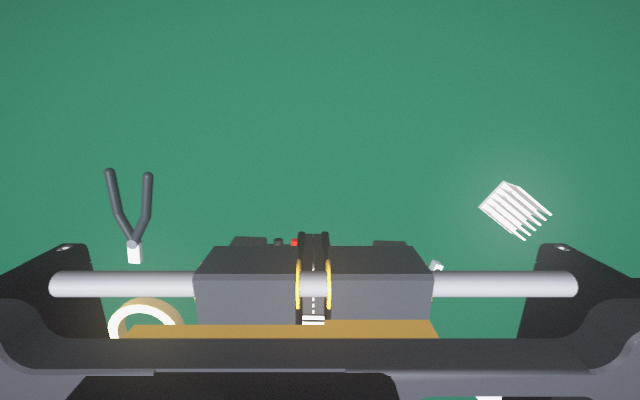

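Run:
```python
from h import *
import cv2
c=pickle.load(open("top0.pkl","rb"))
for n,x,y,z in [("stopL",237,174,.03),("stopR",537,203,.03),("Ltop front L",143,488,.054),("L face bot",180,494,0.0),("R face bot",503,534,0.0)]:
    print(n,at(c,240+x/5,95+y/4.6,z).round(4))
O=np.array([.723,-.001]);t=np.radians(-4.5);R=np.array([[np.cos(t),-np.sin(t)],[np.sin(t),np.cos(t)]])
im=cv2.resize(cv2.imread("pics/top0.png")[95:225,240:400],None,fx=5,fy=4.6,interpolation=cv2.INTER_CUBIC)
def dot(p,z,col):
    w=O+R@np.array(p);u,v=proj(c,[*w,z]);cv2.drawMarker(im,(int((u-240)*5),int((v-95)*4.6)),col,0,10,1)
for p,z in [((0,.09),.03),((0,-.09),.03),((-.1575,.136),.048),((0.023,.123),.032),((-.153,.123),.032),((-.153,-.123),.032),((.023,-.123),.032)]: dot(p,z,(0,0,255))
for s in (72.5,117.5,-72.5,-117.5):
  dot((-.150-.068,s/1000),.054,(255,0,255)); dot((-.15-.068,s/1000),0.,(255,128,0))
cv2.imwrite("pics/c1.png",im[:598])
```

```text
stopL [0.7225 0.0859 0.03  ]
stopR [ 0.7075 -0.092   0.03  ]
Ltop front L [0.5167 0.133  0.054 ]
L face bot [0.5176 0.1162 0.    ]
R face bot [ 0.4958 -0.077   0.    ]
```

View pics/c1.png

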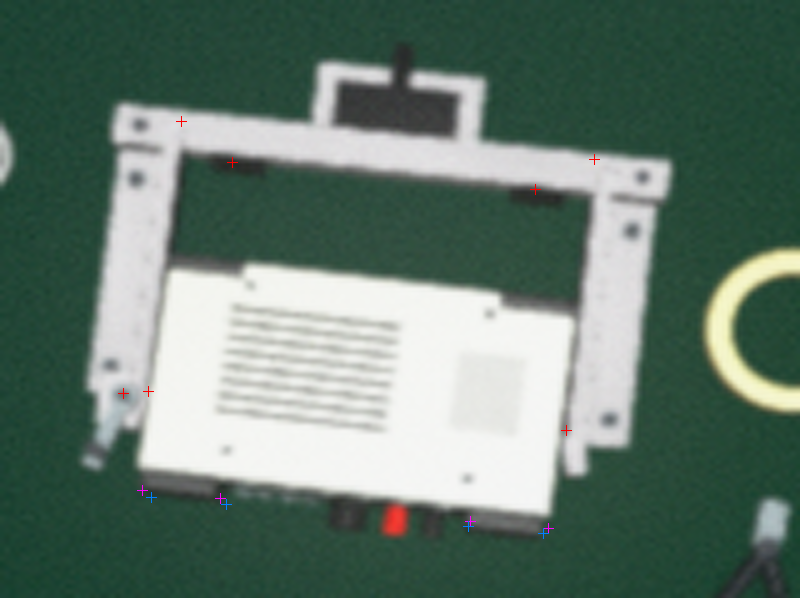

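Request:
jog_arm:
  moves:
    - [1,0,-0.02,0.03,0,0,0]
    - [1,0,-0.04,0.06,0,0,0]
    - [1,0,-0.06,0.095,0,0,0]
    - [1,0,-0.08,0.13,0,0,0]
    - [1,-0.01,-0.093,0.16,0,0,0]
    - [1,-0.03,-0.093,0.178,0,0,0]
    - [1,-0.05,-0.093,0.178,0,0,0]
    - [1,-0.058,-0.093,0.178,0,0,0]
    - [1,-0.06,-0.093,0.178,0,0,0]
    - [1,-0.06,-0.093,0.178,0,0,0]

```text
time_s: 2.7
tcp_pos: [0.4721, -0.0798, 0.025]
ee_rot: [[-0.997, 0.079, 0.001], [0.079, 0.997, 0.0], [-0.001, 0.0, -1.0]]
wrist_force: [-0.1, 0.3, 0.3]
gripper_width: 0.007
```

```bash
python3 look.py side s2;python3 look.py wrist w2;  python3 - <<'E'
import cv2
a=cv2.imread("pics/s2.png")[170:290,280:420]
cv2.imwrite("pics/s2c.png",cv2.resize(a,None,fx=5,fy=5,interpolation=cv2.INTER_CUBIC)[:598])
E
```

```text
(no output)
```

View pics/s2c.png

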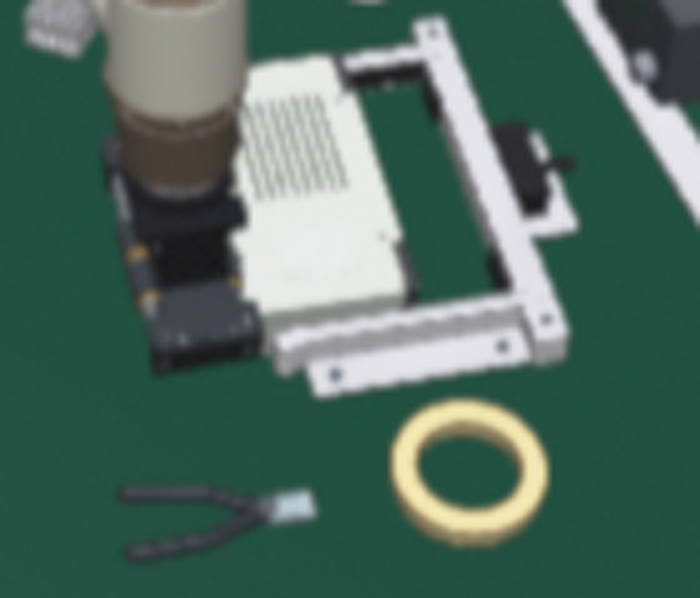

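View pics/w2.png

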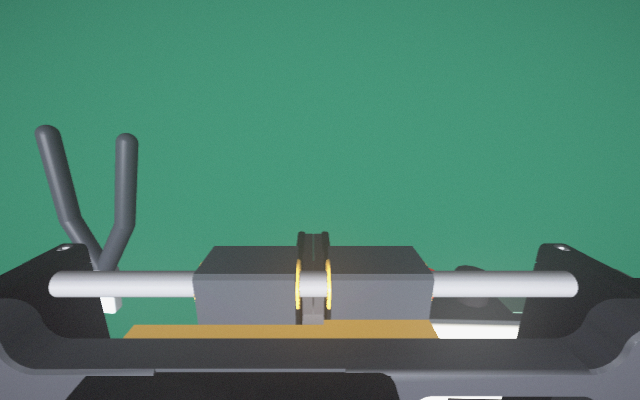

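Request:
jog_arm:
  moves:
    - [1,-0.004,0,0,0,0,0]
    - [1,-0.007,0,0,0,0,0]
    - [1,-0.009,0,0,0,0,0]
    - [1,-0.011,0,0,0,0,0]
    - [1,-0.013,0,0,0,0,0]
    - [1,-0.0145,0,0,0,0,0]
    - [1,-0.016,0,0,0,0,0]
    - [1,-0.017,0,0,0,0,0]
    - [1,-0.018,0,0,0,0,0]
    - [1,-0.018,0,0,0,0,0]

```text
time_s: 3.63
tcp_pos: [0.4852, -0.0816, 0.0232]
ee_rot: [[-0.997, 0.08, -0.011], [0.08, 0.997, -0.001], [0.01, -0.002, -1.0]]
wrist_force: [-6.3, -1.6, 1.8]
gripper_width: 0.004
```

Request:
jog_arm:
  moves:
    - [1,-0.001,0,0,0,0,0]
    - [1,-0.002,0,0,0,0,0]
    - [1,-0.003,0,0,0,0,0]
    - [1,-0.004,0,0,0,0,0]
    - [1,-0.005,0,0,0,0,0]
    - [1,-0.006,0,0,0,0,0]
    - [1,-0.007,0,0,0,0,0]
    - [1,-0.008,0,0,0,0,0]
    - [1,-0.009,0,0,0,0,0]
    - [1,-0.01,0,0,0,0,0]

```text
time_s: 4.47
tcp_pos: [0.493, -0.0828, 0.0225]
ee_rot: [[-0.997, 0.08, -0.015], [0.08, 0.997, -0.001], [0.015, -0.003, -1.0]]
wrist_force: [-9.7, -3.9, 0.4]
gripper_width: 0.004
```

Request:
jog_arm:
  moves:
    - [1,-0.001,0,0,0,0,0]
    - [1,-0.002,0,0,0,0,0]
    - [1,-0.003,0,0,0,0,0]
    - [1,-0.004,0,0,0,0,0]
    - [1,-0.005,0,0,0,0,0]
    - [1,-0.006,0,0,0,0,0]
    - [1,-0.006,0,0,0,0,0]
    - [1,-0.006,0,0,0,0,0]
    - [1,-0.006,0,0,0,0,0]
    - [1,-0.006,0,0,0,0,0]

```text
time_s: 5.3
tcp_pos: [0.4932, -0.0832, 0.0217]
ee_rot: [[-0.996, 0.081, -0.027], [0.081, 0.997, -0.001], [0.027, -0.004, -1.0]]
wrist_force: [-18.6, 2.5, 8.1]
gripper_width: 0.008
```

Request:
jog_arm:
  moves:
    - [1,0.03,0,0,0,0,0]
    - [1,0.037,0,0,0,0,0]
    - [1,0.037,0.04,0,0,0,0]
    - [1,0.037,0.08,0,0,0,0]
    - [1,0.037,0.12,0,0,0,0]
    - [1,0.037,0.16,0,0,0,0]
    - [1,0.037,0.195,0,0,0,0]
    - [1,0.037,0.197,0,0,0,0]
    - [1,0.025,0.197,0,0,0,0]
    - [1,0.02,0.197,0,0,0,0]

```text
time_s: 6.13
tcp_pos: [0.503, 0.1173, 0.0248]
ee_rot: [[-0.997, 0.076, 0.002], [0.076, 0.997, 0.001], [-0.002, 0.001, -1.0]]
wrist_force: [0.1, 3.3, 1.3]
gripper_width: 0.006
```

```bash
cat > crop.py <<'E'
import sys,os,cv2
t=sys.argv[1];os.system("python3 look.py top "+t)
a=cv2.imread(f"pics/{t}.png")[95:225,240:400]
cv2.imwrite(f"pics/{t}c.png",cv2.resize(a,None,fx=5,fy=4.6,interpolation=cv2.INTER_CUBIC)[:598])
E
python3 crop.py t3
```

```text
(no output)
```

View pics/t3c.png

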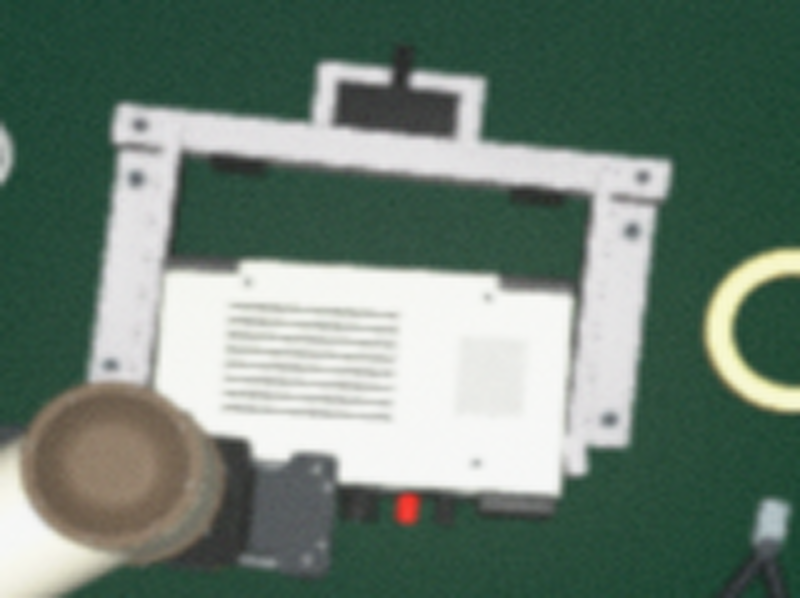

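Request:
jog_arm:
  moves:
    - [1,-0.004,0,0,0,0,0]
    - [1,-0.006,0,0,0,0,0]
    - [1,-0.008,0,0,0,0,0]
    - [1,-0.01,0,0,0,0,0]
    - [1,-0.012,0,0,0,0,0]
    - [1,-0.0135,0,0,0,0,0]
    - [1,-0.015,0,0,0,0,0]
    - [1,-0.0165,0,0,0,0,0]
    - [1,-0.018,0,0,0,0,0]
    - [1,-0.018,0,0,0,0,0]

```text
time_s: 7.02
tcp_pos: [0.5156, 0.1129, 0.023]
ee_rot: [[-0.997, 0.081, -0.008], [0.081, 0.997, -0.002], [0.008, -0.003, -1.0]]
wrist_force: [-6.9, 3.0, -1.1]
gripper_width: 0.004
```

Request:
jog_arm:
  moves:
    - [1,-0.0015,0,0,0,0,0]
    - [1,-0.003,0,0,0,0,0]
    - [1,-0.0045,0,0,0,0,0]
    - [1,-0.006,0,0,0,0,0]
    - [1,-0.007,0,0,0,0,0]
    - [1,-0.008,0,0,0,0,0]
    - [1,-0.009,0,0,0,0,0]
    - [1,-0.01,0,0,0,0,0]
    - [1,-0.011,0,0,0,0,0]
    - [1,-0.012,0,0,0,0,0]

```text
time_s: 7.85
tcp_pos: [0.5212, 0.1108, 0.0221]
ee_rot: [[-0.996, 0.084, -0.021], [0.084, 0.996, -0.005], [0.02, -0.007, -1.0]]
wrist_force: [-22.2, 9.3, 7.3]
gripper_width: 0.007
```

Request:
jog_arm:
  moves:
    - [1,0.03,0,0,0,0,0]
    - [1,0.039,0,0,0,0,0]
    - [1,0.039,-0.04,0,0,0,0]
    - [1,0.039,-0.08,0,0,0,0]
    - [1,0.039,-0.12,0,0,0,0]
    - [1,0.039,-0.16,0,0,0,0]
    - [1,0.039,-0.195,0,0,0,0]
    - [1,0.039,-0.195,0,0,0,0]
    - [1,0.03,-0.195,0,0,0,0]
    - [1,0.027,-0.195,0,0,0,0]

```text
time_s: 8.68
tcp_pos: [0.4913, -0.0792, 0.025]
ee_rot: [[-0.997, 0.079, 0.003], [0.079, 0.997, -0.0], [-0.003, 0.0, -1.0]]
wrist_force: [0.4, 0.3, 0.5]
gripper_width: 0.007
```

Request:
jog_arm:
  moves:
    - [1,-0.003,0,0,0,0,0]
    - [1,-0.005,0,0,0,0,0]
    - [1,-0.007,0,0,0,0,0]
    - [1,-0.009,0,0,0,0,0]
    - [1,-0.01,0,0,0,0,0]
    - [1,-0.011,0,0,0,0,0]
    - [1,-0.012,0,0,0,0,0]
    - [1,-0.013,0,0,0,0,0]
    - [1,-0.014,0,0,0,0,0]
    - [1,-0.014,0,0,0,0,0]

```text
time_s: 9.52
tcp_pos: [0.4989, -0.0799, 0.0231]
ee_rot: [[-0.997, 0.079, -0.01], [0.079, 0.997, -0.001], [0.01, -0.002, -1.0]]
wrist_force: [-6.9, -1.2, -0.3]
gripper_width: 0.009
```

Request:
jog_arm:
  moves:
    - [1,-0.001,0,0,0,0,0]
    - [1,-0.002,0,0,0,0,0]
    - [1,-0.003,0,0,0,0,0]
    - [1,-0.004,0,0,0,0,0]
    - [1,-0.005,0,0,0,0,0]
    - [1,-0.0055,0,0,0,0,0]
    - [1,-0.006,0,0,0,0,0]
    - [1,-0.0065,0,0,0,0,0]
    - [1,-0.007,0,0,0,0,0]
    - [1,-0.007,0,0,0,0,0]

```text
time_s: 10.35
tcp_pos: [0.5037, -0.0806, 0.023]
ee_rot: [[-0.997, 0.079, -0.014], [0.079, 0.997, -0.001], [0.014, -0.002, -1.0]]
wrist_force: [-10.4, -1.2, 3.3]
gripper_width: 0.002
```

Request:
jog_arm:
  moves:
    - [1,-0.001,0,0,0,0,0]
    - [1,-0.002,0,0,0,0,0]
    - [1,-0.003,0,0,0,0,0]
    - [1,-0.004,0,0,0,0,0]
    - [1,-0.004,0,0,0,0,0]
    - [1,-0.004,0,0,0,0,0]
    - [1,-0.004,0,0,0,0,0]
    - [1,-0.004,0,0,0,0,0]
    - [1,-0.004,0,0,0,0,0]
    - [1,-0.004,0,0,0,0,0]

```text
time_s: 11.18
tcp_pos: [0.5079, -0.0812, 0.0225]
ee_rot: [[-0.997, 0.079, -0.014], [0.079, 0.997, -0.001], [0.014, -0.002, -1.0]]
wrist_force: [-7.5, -2.4, 0.1]
gripper_width: 0.005
```

Still moving at 7.5 N, so I'll continue.

Request:
jog_arm:
  moves:
    - [1,-0.001,0,0,0,0,0]
    - [1,-0.002,0,0,0,0,0]
    - [1,-0.003,0,0,0,0,0]
    - [1,-0.004,0,0,0,0,0]
    - [1,-0.005,0,0,0,0,0]
    - [1,-0.005,0,0,0,0,0]
    - [1,-0.005,0,0,0,0,0]
    - [1,-0.005,0,0,0,0,0]
    - [1,-0.005,0,0,0,0,0]
    - [1,-0.005,0,0,0,0,0]

```text
time_s: 12.02
tcp_pos: [0.5116, -0.0816, 0.0224]
ee_rot: [[-0.997, 0.079, -0.016], [0.079, 0.997, -0.001], [0.016, -0.003, -1.0]]
wrist_force: [-9.6, -2.0, 1.4]
gripper_width: 0.002
```

Request:
jog_arm:
  moves:
    - [1,-0.001,0,0,0,0,0]
    - [1,-0.002,0,0,0,0,0]
    - [1,-0.003,0,0,0,0,0]
    - [1,-0.004,0,0,0,0,0]
    - [1,-0.004,0,0,0,0,0]
    - [1,-0.004,0,0,0,0,0]
    - [1,-0.004,0,0,0,0,0]
    - [1,-0.004,0,0,0,0,0]
    - [1,-0.004,0,0,0,0,0]
    - [1,-0.004,0,0,0,0,0]

```text
time_s: 12.85
tcp_pos: [0.5116, -0.0818, 0.0219]
ee_rot: [[-0.997, 0.08, -0.025], [0.08, 0.997, -0.001], [0.024, -0.003, -1.0]]
wrist_force: [-18.1, 1.2, 7.8]
gripper_width: 0.008
```

Request:
jog_arm:
  moves:
    - [1,0.03,0,0,0,0,0]
    - [1,0.038,0,0,0,0,0]
    - [1,0.038,0.04,0,0,0,0]
    - [1,0.038,0.08,0,0,0,0]
    - [1,0.038,0.12,0,0,0,0]
    - [1,0.038,0.16,0,0,0,0]
    - [1,0.038,0.195,0,0,0,0]
    - [1,0.038,0.195,0,0,0,0]
    - [1,0.025,0.195,0,0,0,0]
    - [1,0.021,0.195,0,0,0,0]

```text
time_s: 13.68
tcp_pos: [0.5192, 0.1166, 0.0248]
ee_rot: [[-0.997, 0.075, 0.002], [0.075, 0.997, 0.001], [-0.002, 0.001, -1.0]]
wrist_force: [1.0, 0.3, -0.6]
gripper_width: 0.006
```

Request:
jog_arm:
  moves:
    - [1,-0.002,0,0,0,0,0]
    - [1,-0.004,0,0,0,0,0]
    - [1,-0.006,0,0,0,0,0]
    - [1,-0.008,0,0,0,0,0]
    - [1,-0.009,0,0,0,0,0]
    - [1,-0.01,0,0,0,0,0]
    - [1,-0.011,0,0,0,0,0]
    - [1,-0.012,0,0,0,0,0]
    - [1,-0.013,0,0,0,0,0]
    - [1,-0.013,0,0,0,0,0]

```text
time_s: 14.52
tcp_pos: [0.5274, 0.1126, 0.0234]
ee_rot: [[-0.997, 0.08, -0.006], [0.08, 0.997, -0.002], [0.006, -0.002, -1.0]]
wrist_force: [-5.2, 2.7, -0.5]
gripper_width: 0.002
```

Request:
jog_arm:
  moves:
    - [1,-0.001,0,0,0,0,0]
    - [1,-0.002,0,0,0,0,0]
    - [1,-0.003,0,0,0,0,0]
    - [1,-0.004,0,0,0,0,0]
    - [1,-0.005,0,0,0,0,0]
    - [1,-0.006,0,0,0,0,0]
    - [1,-0.0065,0,0,0,0,0]
    - [1,-0.007,0,0,0,0,0]
    - [1,-0.007,0,0,0,0,0]
    - [1,-0.007,0,0,0,0,0]

```text
time_s: 15.35
tcp_pos: [0.533, 0.112, 0.023]
ee_rot: [[-0.997, 0.081, -0.009], [0.081, 0.997, -0.002], [0.009, -0.003, -1.0]]
wrist_force: [-7.5, 3.8, -0.9]
gripper_width: 0.008
```

Request:
jog_arm:
  moves:
    - [1,-0.001,0,0,0,0,0]
    - [1,-0.002,0,0,0,0,0]
    - [1,-0.003,0,0,0,0,0]
    - [1,-0.004,0,0,0,0,0]
    - [1,-0.005,0,0,0,0,0]
    - [1,-0.006,0,0,0,0,0]
    - [1,-0.006,0,0,0,0,0]
    - [1,-0.006,0,0,0,0,0]
    - [1,-0.006,0,0,0,0,0]
    - [1,-0.006,0,0,0,0,0]

```text
time_s: 16.18
tcp_pos: [0.5379, 0.1114, 0.0228]
ee_rot: [[-0.997, 0.081, -0.011], [0.081, 0.997, -0.002], [0.011, -0.003, -1.0]]
wrist_force: [-11.0, 5.7, 1.6]
gripper_width: 0.008
```

Request:
jog_arm:
  moves:
    - [1,-0.001,0,0,0,0,0]
    - [1,-0.002,0,0,0,0,0]
    - [1,-0.003,0,0,0,0,0]
    - [1,-0.003,0,0,0,0,0]
    - [1,-0.003,0,0,0,0,0]
    - [1,-0.003,0,0,0,0,0]
    - [1,-0.003,0,0,0,0,0]
    - [1,-0.003,0,0,0,0,0]
    - [1,-0.003,0,0,0,0,0]
    - [1,-0.003,0,0,0,0,0]

```text
time_s: 17.02
tcp_pos: [0.5378, 0.1105, 0.0224]
ee_rot: [[-0.996, 0.082, -0.017], [0.082, 0.997, -0.004], [0.017, -0.006, -1.0]]
wrist_force: [-16.6, 7.3, 4.8]
gripper_width: 0.006
```

Request:
jog_arm:
  moves:
    - [1,0.03,0,0,0,0,0]
    - [1,0.037,0,0,0,0,0]
    - [1,0.037,-0.04,0,0,0,0]
    - [1,0.037,-0.08,0,0,0,0]
    - [1,0.037,-0.12,0,0,0,0]
    - [1,0.037,-0.16,0,0,0,0]
    - [1,0.037,-0.195,0,0,0,0]
    - [1,0.037,-0.195,0,0,0,0]
    - [1,0.027,-0.195,0,0,0,0]
    - [1,0.023,-0.195,0,0,0,0]

```text
time_s: 17.85
tcp_pos: [0.5103, -0.0806, 0.0251]
ee_rot: [[-0.997, 0.078, 0.003], [0.078, 0.997, -0.0], [-0.003, 0.0, -1.0]]
wrist_force: [0.4, -0.2, 0.4]
gripper_width: 0.007
```

Request:
jog_arm:
  moves:
    - [1,-0.002,0,0,0,0,0]
    - [1,-0.004,0,0,0,0,0]
    - [1,-0.006,0,0,0,0,0]
    - [1,-0.008,0,0,0,0,0]
    - [1,-0.009,0,0,0,0,0]
    - [1,-0.01,0,0,0,0,0]
    - [1,-0.011,0,0,0,0,0]
    - [1,-0.012,0,0,0,0,0]
    - [1,-0.013,0,0,0,0,0]
    - [1,-0.014,0,0,0,0,0]

```text
time_s: 18.68
tcp_pos: [0.5173, -0.0814, 0.0231]
ee_rot: [[-0.997, 0.079, -0.011], [0.079, 0.997, -0.001], [0.011, -0.002, -1.0]]
wrist_force: [-6.9, -1.5, 0.3]
gripper_width: 0.005
```

Request:
jog_arm:
  moves:
    - [1,-0.001,0,0,0,0,0]
    - [1,-0.002,0,0,0,0,0]
    - [1,-0.003,0,0,0,0,0]
    - [1,-0.004,0,0,0,0,0]
    - [1,-0.005,0,0,0,0,0]
    - [1,-0.006,0,0,0,0,0]
    - [1,-0.0065,0,0,0,0,0]
    - [1,-0.007,0,0,0,0,0]
    - [1,-0.007,0,0,0,0,0]
    - [1,-0.007,0,0,0,0,0]

```text
time_s: 19.52
tcp_pos: [0.522, -0.0822, 0.0228]
ee_rot: [[-0.997, 0.079, -0.015], [0.079, 0.997, -0.001], [0.015, -0.002, -1.0]]
wrist_force: [-10.6, -1.0, 3.9]
gripper_width: 0.006
```

Request:
jog_arm:
  moves:
    - [1,-0.001,0,0,0,0,0]
    - [1,-0.002,0,0,0,0,0]
    - [1,-0.003,0,0,0,0,0]
    - [1,-0.0035,0,0,0,0,0]
    - [1,-0.004,0,0,0,0,0]
    - [1,-0.004,0,0,0,0,0]
    - [1,-0.004,0,0,0,0,0]
    - [1,-0.004,0,0,0,0,0]
    - [1,-0.004,0,0,0,0,0]
    - [1,-0.004,0,0,0,0,0]

```text
time_s: 20.35
tcp_pos: [0.5257, -0.0827, 0.0224]
ee_rot: [[-0.997, 0.079, -0.016], [0.079, 0.997, -0.001], [0.016, -0.003, -1.0]]
wrist_force: [-9.3, -2.2, 2.1]
gripper_width: 0.007
```

Request:
jog_arm:
  moves:
    - [1,-0.001,0,0,0,0,0]
    - [1,-0.002,0,0,0,0,0]
    - [1,-0.003,0,0,0,0,0]
    - [1,-0.004,0,0,0,0,0]
    - [1,-0.004,0,0,0,0,0]
    - [1,-0.004,0,0,0,0,0]
    - [1,-0.004,0,0,0,0,0]
    - [1,-0.004,0,0,0,0,0]
    - [1,-0.004,0,0,0,0,0]
    - [1,-0.004,0,0,0,0,0]

```text
time_s: 21.18
tcp_pos: [0.5265, -0.083, 0.0221]
ee_rot: [[-0.997, 0.08, -0.023], [0.08, 0.997, -0.001], [0.023, -0.003, -1.0]]
wrist_force: [-15.7, 0.2, 6.0]
gripper_width: 0.008
```

Request:
jog_arm:
  moves:
    - [1,0.03,0,0,0,0,0]
    - [1,0.037,0,0,0,0,0]
    - [1,0.037,0.04,0,0,0,0]
    - [1,0.037,0.08,0,0,0,0]
    - [1,0.037,0.12,0,0,0,0]
    - [1,0.037,0.16,0,0,0,0]
    - [1,0.037,0.195,0,0,0,0]
    - [1,0.037,0.195,0,0,0,0]
    - [1,0.024,0.195,0,0,0,0]
    - [1,0.019,0.195,0,0,0,0]

```text
time_s: 22.02
tcp_pos: [0.535, 0.1153, 0.0248]
ee_rot: [[-0.997, 0.075, 0.002], [0.075, 0.997, 0.001], [-0.002, 0.001, -1.0]]
wrist_force: [1.6, 0.5, 0.4]
gripper_width: 0.011
```

Request:
jog_arm:
  moves:
    - [1,-0.002,0,0,0,0,0]
    - [1,-0.004,0,0,0,0,0]
    - [1,-0.006,0,0,0,0,0]
    - [1,-0.008,0,0,0,0,0]
    - [1,-0.009,0,0,0,0,0]
    - [1,-0.01,0,0,0,0,0]
    - [1,-0.011,0,0,0,0,0]
    - [1,-0.012,0,0,0,0,0]
    - [1,-0.013,0,0,0,0,0]
    - [1,-0.014,0,0,0,0,0]

```text
time_s: 22.85
tcp_pos: [0.5437, 0.1113, 0.0234]
ee_rot: [[-0.997, 0.08, -0.008], [0.08, 0.997, -0.002], [0.007, -0.002, -1.0]]
wrist_force: [-6.4, 2.9, 0.3]
gripper_width: 0.005
```

Request:
jog_arm:
  moves:
    - [1,-0.001,0,0,0,0,0]
    - [1,-0.002,0,0,0,0,0]
    - [1,-0.003,0,0,0,0,0]
    - [1,-0.004,0,0,0,0,0]
    - [1,-0.005,0,0,0,0,0]
    - [1,-0.006,0,0,0,0,0]
    - [1,-0.0065,0,0,0,0,0]
    - [1,-0.007,0,0,0,0,0]
    - [1,-0.007,0,0,0,0,0]
    - [1,-0.007,0,0,0,0,0]

```text
time_s: 23.68
tcp_pos: [0.5496, 0.1107, 0.0229]
ee_rot: [[-0.997, 0.081, -0.01], [0.081, 0.997, -0.002], [0.009, -0.003, -1.0]]
wrist_force: [-8.6, 3.6, 1.2]
gripper_width: 0.002
```

Request:
jog_arm:
  moves:
    - [1,-0.001,0,0,0,0,0]
    - [1,-0.002,0,0,0,0,0]
    - [1,-0.003,0,0,0,0,0]
    - [1,-0.004,0,0,0,0,0]
    - [1,-0.005,0,0,0,0,0]
    - [1,-0.005,0,0,0,0,0]
    - [1,-0.005,0,0,0,0,0]
    - [1,-0.005,0,0,0,0,0]
    - [1,-0.005,0,0,0,0,0]
    - [1,-0.005,0,0,0,0,0]

```text
time_s: 24.52
tcp_pos: [0.5519, 0.1099, 0.0225]
ee_rot: [[-0.997, 0.081, -0.015], [0.081, 0.997, -0.003], [0.015, -0.005, -1.0]]
wrist_force: [-13.6, 6.1, 3.7]
gripper_width: 0.004
```

Request:
jog_arm:
  moves:
    - [1,0.03,0,0,0,0,0]
    - [1,0.037,0,0,0,0,0]
    - [1,0.037,-0.04,0,0,0,0]
    - [1,0.037,-0.08,0,0,0,0]
    - [1,0.037,-0.12,0,0,0,0]
    - [1,0.037,-0.16,0,0,0,0]
    - [1,0.037,-0.193,0,0,0,0]
    - [1,0.037,-0.193,0,0,0,0]
    - [1,0.027,-0.193,0,0,0,0]
    - [1,0.022,-0.193,0,0,0,0]

```text
time_s: 25.35
tcp_pos: [0.5242, -0.0795, 0.0251]
ee_rot: [[-0.997, 0.078, 0.002], [0.078, 0.997, -0.0], [-0.002, 0.0, -1.0]]
wrist_force: [0.0, 1.3, -0.0]
gripper_width: 0.006
```

Request:
jog_arm:
  moves:
    - [1,-0.002,0,0,0,0,0]
    - [1,-0.004,0,0,0,0,0]
    - [1,-0.006,0,0,0,0,0]
    - [1,-0.008,0,0,0,0,0]
    - [1,-0.009,0,0,0,0,0]
    - [1,-0.01,0,0,0,0,0]
    - [1,-0.011,0,0,0,0,0]
    - [1,-0.012,0,0,0,0,0]
    - [1,-0.013,0,0,0,0,0]
    - [1,-0.014,0,0,0,0,0]

```text
time_s: 26.18
tcp_pos: [0.5312, -0.0807, 0.0232]
ee_rot: [[-0.997, 0.079, -0.011], [0.079, 0.997, -0.001], [0.011, -0.002, -1.0]]
wrist_force: [-6.4, -1.8, 1.8]
gripper_width: 0.008
```

Request:
jog_arm:
  moves:
    - [1,-0.001,0,0,0,0,0]
    - [1,-0.002,0,0,0,0,0]
    - [1,-0.003,0,0,0,0,0]
    - [1,-0.004,0,0,0,0,0]
    - [1,-0.005,0,0,0,0,0]
    - [1,-0.0055,0,0,0,0,0]
    - [1,-0.006,0,0,0,0,0]
    - [1,-0.006,0,0,0,0,0]
    - [1,-0.006,0,0,0,0,0]
    - [1,-0.006,0,0,0,0,0]

```text
time_s: 27.02
tcp_pos: [0.5363, -0.0812, 0.023]
ee_rot: [[-0.997, 0.079, -0.013], [0.079, 0.997, -0.001], [0.013, -0.002, -1.0]]
wrist_force: [-8.5, -2.0, 2.5]
gripper_width: 0.007
```

Request:
jog_arm:
  moves:
    - [1,-0.001,0,0,0,0,0]
    - [1,-0.002,0,0,0,0,0]
    - [1,-0.003,0,0,0,0,0]
    - [1,-0.004,0,0,0,0,0]
    - [1,-0.005,0,0,0,0,0]
    - [1,-0.005,0,0,0,0,0]
    - [1,-0.005,0,0,0,0,0]
    - [1,-0.005,0,0,0,0,0]
    - [1,-0.005,0,0,0,0,0]
    - [1,-0.005,0,0,0,0,0]

```text
time_s: 27.85
tcp_pos: [0.5401, -0.082, 0.0224]
ee_rot: [[-0.997, 0.079, -0.016], [0.079, 0.997, -0.001], [0.016, -0.003, -1.0]]
wrist_force: [-10.1, -2.6, 0.6]
gripper_width: 0.004
```

Request:
jog_arm:
  moves:
    - [1,-0.001,0,0,0,0,0]
    - [1,-0.002,0,0,0,0,0]
    - [1,-0.003,0,0,0,0,0]
    - [1,-0.003,0,0,0,0,0]
    - [1,-0.003,0,0,0,0,0]
    - [1,-0.003,0,0,0,0,0]
    - [1,-0.003,0,0,0,0,0]
    - [1,-0.003,0,0,0,0,0]
    - [1,-0.003,0,0,0,0,0]
    - [1,-0.003,0,0,0,0,0]

```text
time_s: 28.68
tcp_pos: [0.5401, -0.0821, 0.0222]
ee_rot: [[-0.997, 0.08, -0.022], [0.08, 0.997, -0.001], [0.022, -0.003, -1.0]]
wrist_force: [-15.4, 0.6, 6.2]
gripper_width: 0.008
```

Request:
jog_arm:
  moves:
    - [1,0.03,0,0,0,0,0]
    - [1,0.037,0,0,0,0,0]
    - [1,0.037,0.04,0,0,0,0]
    - [1,0.037,0.08,0,0,0,0]
    - [1,0.037,0.12,0,0,0,0]
    - [1,0.037,0.16,0,0,0,0]
    - [1,0.037,0.193,0,0,0,0]
    - [1,0.037,0.193,0,0,0,0]
    - [1,0.024,0.193,0,0,0,0]
    - [1,0.018,0.193,0,0,0,0]

```text
time_s: 29.52
tcp_pos: [0.5487, 0.114, 0.0248]
ee_rot: [[-0.997, 0.075, 0.002], [0.075, 0.997, 0.0], [-0.002, 0.001, -1.0]]
wrist_force: [0.3, -0.4, 0.6]
gripper_width: 0.003
```

Request:
jog_arm:
  moves:
    - [1,-0.002,0,0,0,0,0]
    - [1,-0.004,0,0,0,0,0]
    - [1,-0.006,0,0,0,0,0]
    - [1,-0.008,0,0,0,0,0]
    - [1,-0.009,0,0,0,0,0]
    - [1,-0.01,0,0,0,0,0]
    - [1,-0.011,0,0,0,0,0]
    - [1,-0.012,0,0,0,0,0]
    - [1,-0.013,0,0,0,0,0]
    - [1,-0.014,0,0,0,0,0]

```text
time_s: 30.35
tcp_pos: [0.5575, 0.1103, 0.0233]
ee_rot: [[-0.997, 0.08, -0.008], [0.08, 0.997, -0.002], [0.008, -0.002, -1.0]]
wrist_force: [-6.8, 3.1, 1.2]
gripper_width: 0.003
```

```bash
python3 crop.py t4
```

```text
(no output)
```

View pics/t4c.png

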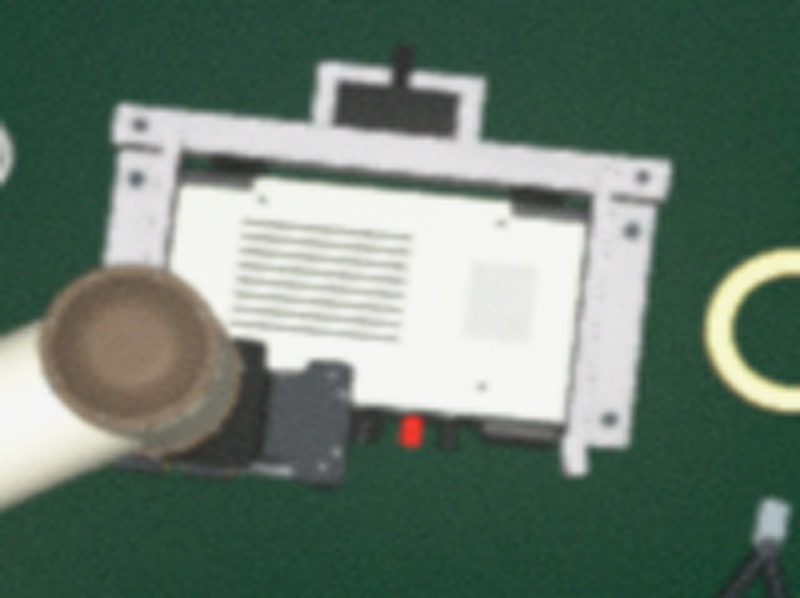

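Request:
jog_arm:
  moves:
    - [1,-0.001,0,0,0,0,0]
    - [1,-0.002,0,0,0,0,0]
    - [1,-0.003,0,0,0,0,0]
    - [1,-0.004,0,0,0,0,0]
    - [1,-0.0045,0,0,0,0,0]
    - [1,-0.005,0,0,0,0,0]
    - [1,-0.005,0,0,0,0,0]
    - [1,-0.005,0,0,0,0,0]
    - [1,-0.005,0,0,0,0,0]
    - [1,-0.005,0,0,0,0,0]

```text
time_s: 31.23
tcp_pos: [0.5612, 0.1099, 0.023]
ee_rot: [[-0.997, 0.081, -0.01], [0.081, 0.997, -0.002], [0.01, -0.003, -1.0]]
wrist_force: [-9.7, 3.9, 0.8]
gripper_width: 0.007
```

Request:
jog_arm:
  moves:
    - [1,-0.001,0,0,0,0,0]
    - [1,-0.002,0,0,0,0,0]
    - [1,-0.003,0,0,0,0,0]
    - [1,-0.003,0,0,0,0,0]
    - [1,-0.003,0,0,0,0,0]
    - [1,-0.003,0,0,0,0,0]
    - [1,-0.003,0,0,0,0,0]
    - [1,-0.003,0,0,0,0,0]
    - [1,-0.003,0,0,0,0,0]
    - [1,-0.003,0,0,0,0,0]

```text
time_s: 32.07
tcp_pos: [0.5649, 0.1099, 0.0229]
ee_rot: [[-0.997, 0.08, -0.009], [0.08, 0.997, -0.001], [0.009, -0.002, -1.0]]
wrist_force: [-8.1, 4.9, -1.1]
gripper_width: 0.006
```

Request:
jog_arm:
  moves:
    - [1,-0.001,0,0,0,0,0]
    - [1,-0.002,0,0,0,0,0]
    - [1,-0.003,0,0,0,0,0]
    - [1,-0.003,0,0,0,0,0]
    - [1,-0.003,0,0,0,0,0]
    - [1,-0.003,0,0,0,0,0]
    - [1,-0.003,0,0,0,0,0]
    - [1,-0.003,0,0,0,0,0]
    - [1,-0.003,0,0,0,0,0]
    - [1,-0.003,0,0,0,0,0]

```text
time_s: 32.9
tcp_pos: [0.5654, 0.1092, 0.0226]
ee_rot: [[-0.997, 0.081, -0.014], [0.081, 0.997, -0.003], [0.014, -0.004, -1.0]]
wrist_force: [-12.9, 5.9, 2.3]
gripper_width: 0.007
```

Request:
jog_arm:
  moves:
    - [1,0.03,0,0,0,0,0]
    - [1,0.037,0,0,0,0,0]
    - [1,0.037,-0.04,0,0,0,0]
    - [1,0.037,-0.08,0,0,0,0]
    - [1,0.037,-0.12,0,0,0,0]
    - [1,0.037,-0.16,0,0,0,0]
    - [1,0.037,-0.193,0,0,0,0]
    - [1,0.037,-0.193,0,0,0,0]
    - [1,0.027,-0.193,0,0,0,0]
    - [1,0.021,-0.193,0,0,0,0]

```text
time_s: 33.73
tcp_pos: [0.538, -0.0807, 0.025]
ee_rot: [[-0.997, 0.078, 0.002], [0.078, 0.997, -0.0], [-0.002, 0.0, -1.0]]
wrist_force: [0.1, -0.3, -0.4]
gripper_width: -0.002
```

Request:
jog_arm:
  moves:
    - [1,-0.002,0,0,0,0,0]
    - [1,-0.004,0,0,0,0,0]
    - [1,-0.006,0,0,0,0,0]
    - [1,-0.008,0,0,0,0,0]
    - [1,-0.009,0,0,0,0,0]
    - [1,-0.01,0,0,0,0,0]
    - [1,-0.011,0,0,0,0,0]
    - [1,-0.012,0,0,0,0,0]
    - [1,-0.013,0,0,0,0,0]
    - [1,-0.014,0,0,0,0,0]

```text
time_s: 34.57
tcp_pos: [0.5452, -0.0817, 0.0232]
ee_rot: [[-0.997, 0.079, -0.011], [0.079, 0.997, -0.001], [0.011, -0.002, -1.0]]
wrist_force: [-6.6, -0.9, 1.8]
gripper_width: 0.004
```

Request:
jog_arm:
  moves:
    - [1,-0.001,0,0,0,0,0]
    - [1,-0.002,0,0,0,0,0]
    - [1,-0.003,0,0,0,0,0]
    - [1,-0.004,0,0,0,0,0]
    - [1,-0.005,0,0,0,0,0]
    - [1,-0.0055,0,0,0,0,0]
    - [1,-0.006,0,0,0,0,0]
    - [1,-0.006,0,0,0,0,0]
    - [1,-0.006,0,0,0,0,0]
    - [1,-0.006,0,0,0,0,0]

```text
time_s: 35.4
tcp_pos: [0.5491, -0.0821, 0.0229]
ee_rot: [[-0.997, 0.079, -0.016], [0.079, 0.997, -0.001], [0.015, -0.002, -1.0]]
wrist_force: [-11.9, 1.1, 4.5]
gripper_width: 0.008
```

Request:
jog_arm:
  moves:
    - [1,-0.001,0,0,0,0,0]
    - [1,-0.002,0,0,0,0,0]
    - [1,-0.003,0,0,0,0,0]
    - [1,-0.003,0,0,0,0,0]
    - [1,-0.003,0,0,0,0,0]
    - [1,-0.003,0,0,0,0,0]
    - [1,-0.003,0,0,0,0,0]
    - [1,-0.003,0,0,0,0,0]
    - [1,-0.003,0,0,0,0,0]
    - [1,-0.003,0,0,0,0,0]

```text
time_s: 36.23
tcp_pos: [0.5489, -0.0822, 0.0222]
ee_rot: [[-0.997, 0.08, -0.022], [0.08, 0.997, -0.001], [0.022, -0.002, -1.0]]
wrist_force: [-15.4, 1.4, 6.4]
gripper_width: 0.007
```

```bash
python3 crop.py t5; python3 look.py side s5
python3 - <<'E'
import cv2
a=cv2.imread("pics/s5.png")[165:255,330:410]
cv2.imwrite("pics/s5c.png",cv2.resize(a,None,fx=6,fy=6,interpolation=cv2.INTER_CUBIC))
E
```

```text
(no output)
```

View pics/t5c.png

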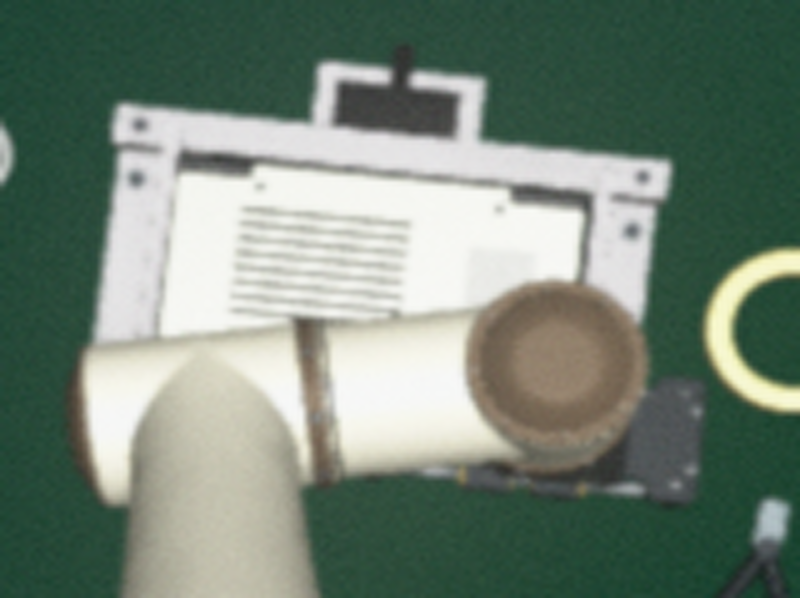

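View pics/s5c.png

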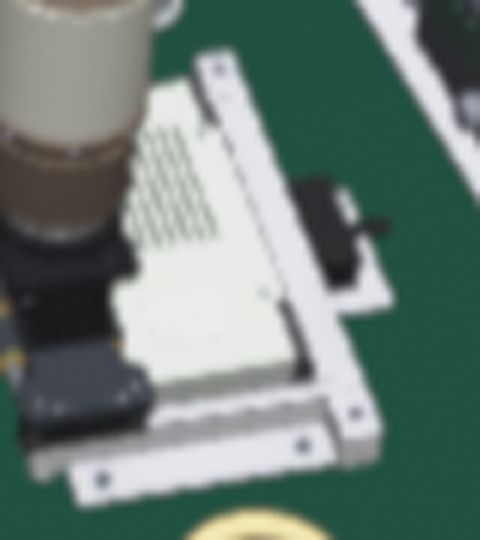

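Request:
jog_arm:
  moves:
    - [1,0.03,0,0,0,0,0]
    - [1,0.037,0,0,0,0,0]
    - [1,0.037,0.04,0,0,0,0]
    - [1,0.037,0.08,0,0,0,0]
    - [1,0.037,0.12,0,0,0,0]
    - [1,0.037,0.16,0,0,0,0]
    - [1,0.037,0.193,0,0,0,0]
    - [1,0.037,0.193,0,0,0,0]
    - [1,0.022,0.193,0,0,0,0]
    - [1,0.014,0.193,0,0,0,0]

```text
time_s: 37.17
tcp_pos: [0.5618, 0.113, 0.0249]
ee_rot: [[-0.997, 0.075, 0.002], [0.075, 0.997, 0.001], [-0.002, 0.001, -1.0]]
wrist_force: [0.7, 0.7, 0.4]
gripper_width: 0.006
```

Request:
jog_arm:
  moves:
    - [1,-0.002,0,0,0,0,0]
    - [1,-0.004,0,0,0,0,0]
    - [1,-0.006,0,0,0,0,0]
    - [1,-0.007,0,0,0,0,0]
    - [1,-0.008,0,0,0,0,0]
    - [1,-0.009,0,0,0,0,0]
    - [1,-0.01,0,0,0,0,0]
    - [1,-0.011,0,0,0,0,0]
    - [1,-0.011,0,0,0,0,0]
    - [1,-0.011,0,0,0,0,0]

```text
time_s: 38.0
tcp_pos: [0.5674, 0.1096, 0.0235]
ee_rot: [[-0.997, 0.08, -0.008], [0.08, 0.997, -0.002], [0.008, -0.002, -1.0]]
wrist_force: [-8.0, 3.2, 1.8]
gripper_width: 0.008
```

Request:
jog_arm:
  moves:
    - [1,-0.001,0,0,0,0,0]
    - [1,-0.002,0,0,0,0,0]
    - [1,-0.003,0,0,0,0,0]
    - [1,-0.004,0,0,0,0,0]
    - [1,-0.004,0,0,0,0,0]
    - [1,-0.004,0,0,0,0,0]
    - [1,-0.004,0,0,0,0,0]
    - [1,-0.004,0,0,0,0,0]
    - [1,-0.004,0,0,0,0,0]
    - [1,-0.004,0,0,0,0,0]

```text
time_s: 38.83
tcp_pos: [0.5672, 0.1084, 0.0226]
ee_rot: [[-0.997, 0.081, -0.016], [0.081, 0.997, -0.004], [0.016, -0.005, -1.0]]
wrist_force: [-14.9, 4.6, 5.6]
gripper_width: 0.006
```

Request:
jog_arm:
  moves:
    - [1,0.03,0,0,0,0,0]
    - [1,0.037,0,0,0,0,0]
    - [1,0.037,-0.04,0,0,0,0]
    - [1,0.037,-0.08,0,0,0,0]
    - [1,0.037,-0.12,0,0,0,0]
    - [1,0.037,-0.16,0,0,0,0]
    - [1,0.037,-0.193,0,0,0,0]
    - [1,0.037,-0.193,0,0,0,0]
    - [1,0.025,-0.193,0,0,0,0]
    - [1,0.016,-0.193,0,0,0,0]

```text
time_s: 39.67
tcp_pos: [0.5451, -0.0821, 0.025]
ee_rot: [[-0.997, 0.08, 0.002], [0.08, 0.997, -0.0], [-0.002, -0.0, -1.0]]
wrist_force: [0.5, 0.1, -0.0]
gripper_width: 0.007
```

Request:
jog_arm:
  moves:
    - [1,-0.002,0,0,0,0,0]
    - [1,-0.004,0,0,0,0,0]
    - [1,-0.006,0,0,0,0,0]
    - [1,-0.007,0,0,0,0,0]
    - [1,-0.008,0,0,0,0,0]
    - [1,-0.009,0,0,0,0,0]
    - [1,-0.01,0,0,0,0,0]
    - [1,-0.011,0,0,0,0,0]
    - [1,-0.012,0,0,0,0,0]
    - [1,-0.012,0,0,0,0,0]

```text
time_s: 40.5
tcp_pos: [0.5492, -0.0819, 0.0229]
ee_rot: [[-0.997, 0.08, -0.015], [0.08, 0.997, -0.0], [0.015, -0.001, -1.0]]
wrist_force: [-11.3, 2.8, 4.4]
gripper_width: 0.005
```

Request:
jog_arm:
  moves:
    - [1,-0.001,0,0,0,0,0]
    - [1,-0.002,0,0,0,0,0]
    - [1,-0.002,0,0,0,0,0]
    - [1,-0.002,0,0,0,0,0]
    - [1,-0.002,0,0,0,0,0]
    - [1,-0.002,0,0,0,0,0]
    - [1,-0.002,0,0,0,0,0]
    - [1,-0.002,0,0,0,0,0]
    - [1,-0.002,0,0,0,0,0]
    - [1,-0.002,0,0,0,0,0]

```text
time_s: 41.33
tcp_pos: [0.5491, -0.0821, 0.0224]
ee_rot: [[-0.997, 0.08, -0.019], [0.08, 0.997, -0.0], [0.019, -0.002, -1.0]]
wrist_force: [-14.3, 3.2, 6.2]
gripper_width: 0.001
```

Request:
jog_arm:
  moves:
    - [1,0.025,0,0,0,0,0]
    - [1,0.035,0,-0.01,0,0,0]
    - [1,0.035,0,-0.05,0,0,0]
    - [1,0.035,0.01,-0.09,0,0,0]
    - [1,0.03,0.035,-0.12,0,0,0]
    - [1,0.015,0.07,-0.135,0,0,0]
    - [1,0,0.105,-0.15,0,0,0]
    - [1,-0.015,0.14,-0.16,0,0,0]
    - [1,-0.03,0.175,-0.165,0,0,0]
    - [1,-0.045,0.21,-0.17,0,0,0]

```text
time_s: 42.17
tcp_pos: [0.6206, 0.1261, 0.196]
ee_rot: [[-0.997, 0.077, 0.003], [0.077, 0.997, 0.001], [-0.003, 0.001, -1.0]]
wrist_force: [0.2, -0.1, 0.1]
gripper_width: 0.007
```

```bash
python3 look.py wrist w6; python3 crop.py t6
```

```text
(no output)
```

View pics/w6.png

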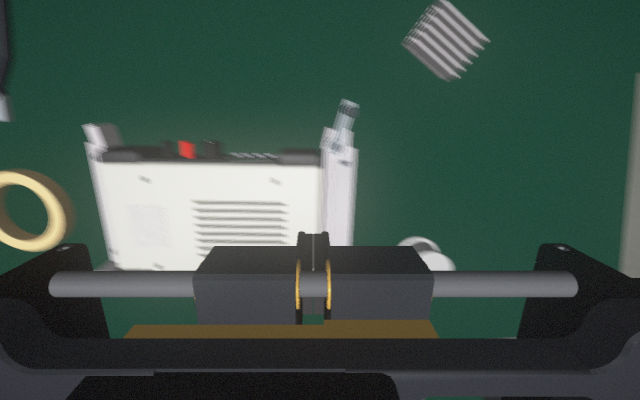

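View pics/t6c.png

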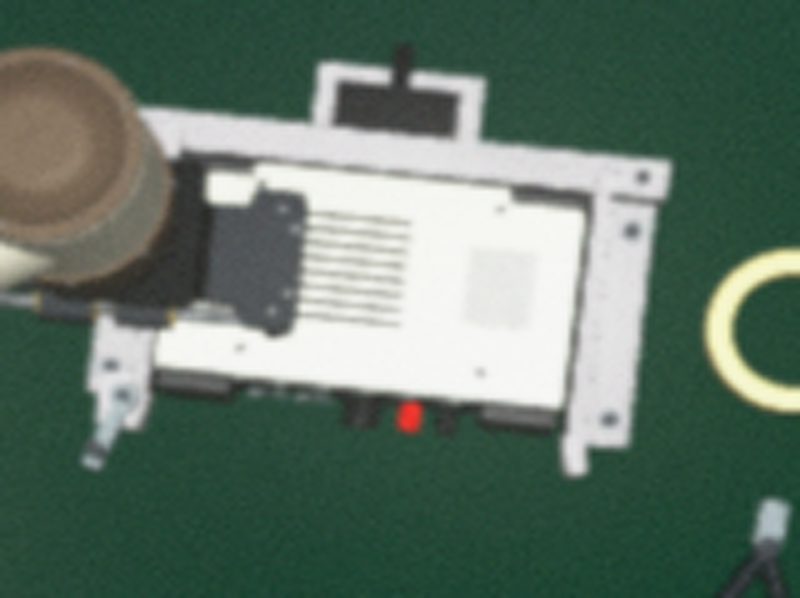

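The wrist view shows the keeper from about (338,140) to (348,105). The unit is seated squarely behind it. I'll enlarge this part.

Run:
```python
import cv2
a=cv2.imread("pics/w6.png")[85:175,270:380]
cv2.imwrite("pics/w6c.png",cv2.resize(a,None,fx=6,fy=6,interpolation=cv2.INTER_CUBIC))
```

```text
(no output)
```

View pics/w6c.png

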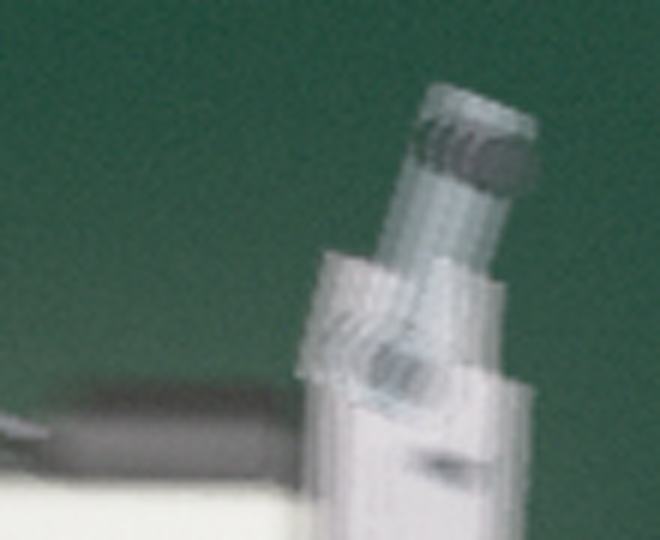

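```bash
python3 look.py wrist w7
python3 - <<'E'
import cv2
a=cv2.imread("pics/w7.png")[85:175,270:380]
cv2.imwrite("pics/w7c.png",cv2.resize(a,None,fx=6,fy=6,interpolation=cv2.INTER_CUBIC))
E
```

```text
(no output)
```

View pics/w7c.png

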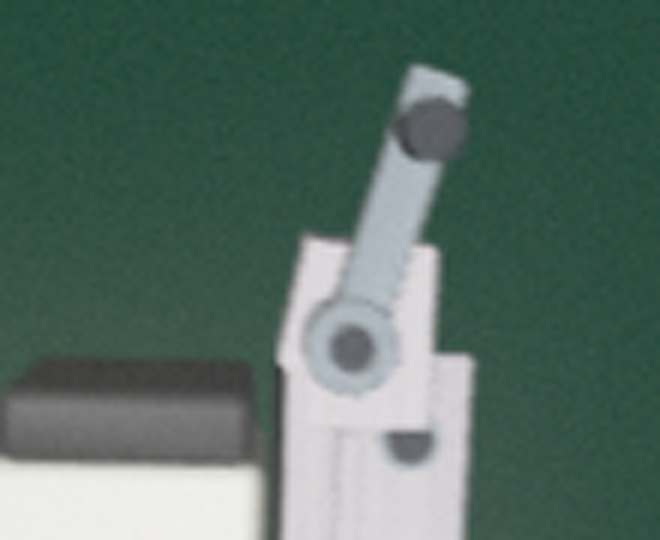

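Now it's sharp. The peg top is at crop (435,127), the pivot at (353,347), and the left pad's front top edge runs along y≈400.

Run:
```python
from h import *
from station import sense
c=pickle.load(open("w7.pkl","rb"))
f=lambda x,y,z:at(c,270+x/6,85+y/6,z)
p=f(435,127,.07);q=f(353,347,.05);print("peg",p,"pivot",q,np.linalg.norm((p-q)[:2]))
a=f(8,400,.054);b=f(245,400,.054);print("pad front top",a,b,np.linalg.norm(a-b))
th=np.degrees(np.arctan2((a-b)[0]*-1,(b-a)[1]));print("dock yaw",-np.degrees(np.arctan2((b-a)[0],(b-a)[1])))
print("peg ang",np.degrees(np.arctan2(*(p-q)[:2][::-1])))
s=sense();print(s["tcp_pos"],s["ee_rot"].round(3))
```

```text
peg [0.539559   0.16320733 0.07      ] pivot [0.57500038 0.14931076 0.05      ] 0.03806843601405574
pad front top [0.5793301  0.08848269 0.054     ] [0.58232768 0.12978273 0.054     ] 0.04140868574450913
dock yaw -4.151281191161908
peg ang 158.58984218400218
[0.6206753  0.12665988 0.19429951] [[-0.997  0.074  0.002]
 [ 0.074  0.997  0.001]
 [-0.002  0.001 -1.   ]]
```

```bash
cat > k.py <<'E'
from h import *
from station import sense
from scipy.spatial.transform import Rotation as Ro
s=sense();print(s["joints"].round(1),s["tcp_pos"],s["time_s"])
p0=s["tcp_pos"];R=np.array([[-.997,.0785,0],[.0785,.997,0],[0,0,-1.]])
piv=np.array([.575,.1493]);n=np.radians(302);nn=np.array([np.cos(n),np.sin(n)])
def F(a,off): return piv+.038*np.array([np.cos(np.radians(a)),np.sin(np.radians(a))])-nn*(.020+off)
t=np.r_[F(158.6,.012),.10]
print("pre shift",R.T@(t-p0))
R2=R@Ro.from_rotvec([0,0,-.637]).as_matrix();print(R2.round(3), "normal y:",R2[:,1], np.degrees(np.arctan2(R2[1,1],R2[0,1])))
st=t
for a in [158.6,165,175,185,195,205,215,225,235,245,255,265]:
    w=np.r_[F(a,0),.1];print(a,w[:2].round(4),(R2.T@(w-st)).round(4))
E
python3 k.py
```

```text
[  26.1   23.9   -0.8    0.   -65.2 -120.4] [0.6206753  0.12665988 0.19429951] 42.3167
pre shift [0.10271477 0.05575804 0.09429951]
[[-0.848 -0.53   0.   ]
 [-0.53   0.848  0.   ]
 [ 0.     0.    -1.   ]] normal y: [-0.52989724  0.84816282  0.        ] 121.9954469164292
158.6 [0.529  0.1801] [-0.    -0.012  0.   ]
165 [0.5277 0.1761] [ 0.0033 -0.0147  0.    ]
175 [0.5265 0.1696] [ 0.0077 -0.0196  0.    ]
185 [0.5265 0.1629] [ 0.0112 -0.0253  0.    ]
195 [0.5277 0.1564] [ 0.0137 -0.0314  0.    ]
205 [0.53   0.1502] [ 0.0151 -0.0379  0.    ]
215 [0.5333 0.1445] [ 0.0153 -0.0445  0.    ]
225 [0.5375 0.1394] [ 0.0144 -0.0511  0.    ]
235 [0.5426 0.1351] [ 0.0123 -0.0574  0.    ]
245 [0.5483 0.1318] [ 0.0092 -0.0632  0.    ]
255 [0.5546 0.1296] [ 0.0051 -0.0684  0.    ]
265 [0.5611 0.1284] [ 0.0002 -0.0729  0.    ]
```

Request:
jog_arm:
  moves:
    - [1,0.017,0.009,0.01,0,0,-0.11]
    - [1,0.034,0.018,0.02,0,0,-0.22]
    - [1,0.051,0.028,0.035,0,0,-0.33]
    - [1,0.069,0.037,0.05,0,0,-0.44]
    - [1,0.086,0.047,0.065,0,0,-0.55]
    - [1,0.103,0.056,0.08,0,0,-0.637]
    - [1,0.103,0.056,0.095,0,0,-0.637]
    - [1,0.103,0.056,0.12,0,0,-0.637]
    - [1,0.103,0.056,0.136,0,0,-0.637]
    - [1,0.103,0.056,0.136,0,0,-0.637]

```text
time_s: 43.15
tcp_pos: [0.5185, 0.1855, 0.0553]
ee_rot: [[-0.848, -0.529, -0.006], [-0.529, 0.848, -0.004], [0.007, 0.0, -1.0]]
wrist_force: [-0.1, -0.4, -0.7]
gripper_width: 0.005
```

```bash
python3 look.py wrist w8; python3 -c "
from station import *
s=sense();print(s['tcp_pos'],s['wrist_force'])"
```

```text
[0.51991927 0.18620737 0.05723254] [-0.31984438  0.38189757 -0.55597139]
```

View pics/w8.png

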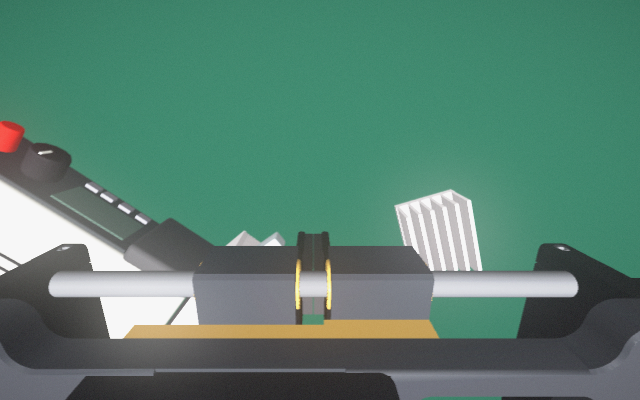

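Request:
jog_arm:
  moves:
    - [1,-0.004,-0.006,0,0,0,0]
    - [1,-0.003,-0.012,0,0,0,0]
    - [1,-0.001,-0.015,0,0,0,0]
    - [1,0.002,-0.018,0,0,0,0]
    - [1,0.004,-0.0215,0,0,0,0]
    - [1,0.006,-0.0245,0,0,0,0]
    - [1,0.008,-0.028,0,0,0,0]
    - [1,0.0095,-0.031,0,0,0,0]
    - [1,0.0105,-0.0345,0,0,0,0]
    - [1,0.011,-0.038,0,0,0,0]

```text
time_s: 44.03
tcp_pos: [0.5304, 0.1487, 0.0584]
ee_rot: [[-0.848, -0.53, -0.003], [-0.53, 0.848, -0.001], [0.003, 0.001, -1.0]]
wrist_force: [-3.6, 1.1, 0.7]
gripper_width: 0.004
```

Request:
jog_arm:
  moves:
    - [1,0,-0.0033,0,0,0,0]
    - [1,0,-0.0066,0,0,0,0]
    - [1,0,-0.01,0,0,0,0]
    - [1,-0.0005,-0.0132,0,0,0,0]
    - [1,-0.0015,-0.0165,0,0,0,0]
    - [1,-0.0028,-0.0195,0,0,0,0]
    - [1,-0.0045,-0.0225,0,0,0,0]
    - [1,-0.006,-0.0253,0,0,0,0]
    - [1,-0.008,-0.028,0,0,0,0]
    - [1,-0.01,-0.0305,0,0,0,0]

```text
time_s: 44.87
tcp_pos: [0.5572, 0.1289, 0.0586]
ee_rot: [[-0.848, -0.53, 0.0], [-0.53, 0.848, 0.0], [-0.0, -0.0, -1.0]]
wrist_force: [-2.6, 0.7, -0.4]
gripper_width: 0.007
```

Request:
jog_arm:
  moves:
    - [1,-0.001,-0.001,0,0,0,0]
    - [1,-0.002,-0.002,0,0,0,0]
    - [1,-0.003,-0.003,0,0,0,0]
    - [1,-0.004,-0.004,0,0,0,0]
    - [1,-0.005,-0.0048,0,0,0,0]
    - [1,-0.006,-0.0056,0,0,0,0]
    - [1,-0.007,-0.0064,0,0,0,0]
    - [1,-0.0075,-0.007,0,0,0,0]
    - [1,-0.008,-0.0075,0,0,0,0]
    - [1,-0.008,-0.0075,0,0,0,0]

```text
time_s: 45.7
tcp_pos: [0.5677, 0.127, 0.0586]
ee_rot: [[-0.848, -0.53, 0.0], [-0.53, 0.848, 0.0], [-0.0, -0.0, -1.0]]
wrist_force: [-1.5, 0.7, -0.6]
gripper_width: 0.006
```

```bash
python3 look.py wrist w9; python3 crop.py t9
python3 - <<'E'
import cv2
a=cv2.imread("pics/w9.png")[150:300,190:400]
cv2.imwrite("pics/w9c.png",cv2.resize(a,None,fx=3.8,fy=3.8,interpolation=cv2.INTER_CUBIC))
E
```

```text
(no output)
```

View pics/w9c.png

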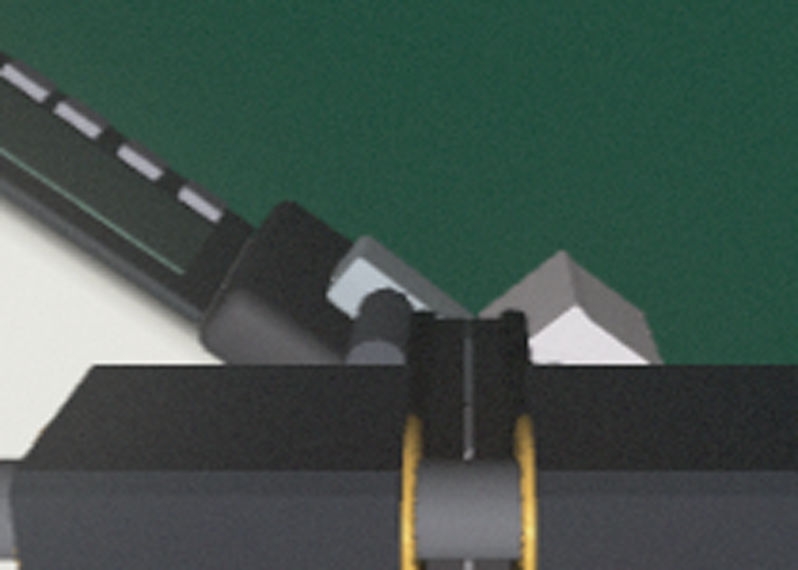

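View pics/t9c.png

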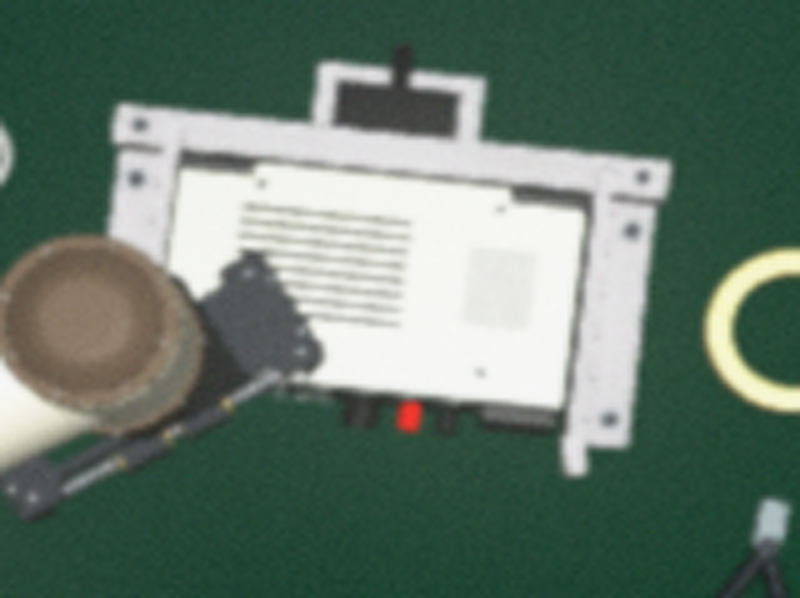

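Run:
```python
from h import *
c=pickle.load(open("w9.pkl","rb"))
f=lambda x,y,z:at(c,190+x/3.8,150+y/3.8,z)
q=np.array([.575,.1493])
for n,x,y,z in [("pegtop",375,354,.07),("tip front",366,257,.048),("tip rear",328,293,.048),("edge far",425,306,.048),("padcorner top",345,370,.054),("pad L front top",205,330,.054)]:
    p=f(x,y,z);d=p[:2]-q;print(n,p.round(4),np.linalg.norm(d).round(4),(np.degrees(np.arctan2(d[1],d[0]))%360).round(1))
```

```text
pegtop [0.5686 0.1108 0.07  ] 0.039 260.5
tip front [0.5639 0.1042 0.048 ] 0.0465 256.2
tip rear [0.5729 0.102  0.048 ] 0.0474 267.5
edge far [0.5662 0.1172 0.048 ] 0.0332 254.7
padcorner top [0.581  0.1108 0.054 ] 0.039 278.9
pad L front top [0.587  0.0873 0.054 ] 0.0631 281.0
```

Request:
jog_arm:
  moves:
    - [1,0.002,0,0,0,0,0]
    - [1,0.003,-0.001,0,0,0,0]
    - [1,0.004,-0.002,0,0,0,0]
    - [1,0.004,-0.003,0,0,0,0]
    - [1,0.004,-0.004,0,0,0,0]
    - [1,0.0035,-0.005,0,0,0,0]
    - [1,0.003,-0.0055,0,0,0,0]
    - [1,0.003,-0.006,0,0,0,0]
    - [1,0.003,-0.006,0,0,0,0]
    - [1,0.003,-0.006,0,0,0,0]

```text
time_s: 46.63
tcp_pos: [0.5683, 0.1251, 0.0587]
ee_rot: [[-0.848, -0.53, 0.003], [-0.53, 0.848, 0.007], [-0.006, 0.004, -1.0]]
wrist_force: [-6.9, 16.8, -0.1]
gripper_width: 0.008
```

Force rose to 18 N with almost no travel, so the keeper is at its stop. I'm backing off and checking.

Request:
jog_arm:
  moves:
    - [1,0.003,0.004,0,0,0,0]
    - [1,0.008,0.015,0,0,0,0]
    - [1,0.015,0.025,0,0,0,0]
    - [1,0.015,0.025,-0.03,0,0,0]
    - [1,0.015,0.025,-0.07,0,0,0]
    - [1,0.01,0.025,-0.11,0,0,0]
    - [1,-0.02,0.025,-0.13,0,0,0]
    - [1,-0.05,0.025,-0.145,0,0,0]
    - [1,-0.075,0.025,-0.145,0,0,0]
    - [1,-0.075,0.025,-0.145,0,0,0]

```text
time_s: 47.47
tcp_pos: [0.6212, 0.1831, 0.2041]
ee_rot: [[-0.848, -0.531, 0.004], [-0.531, 0.848, 0.001], [-0.004, -0.001, -1.0]]
wrist_force: [-0.0, -0.4, -0.2]
gripper_width: 0.001
```

```bash
python3 look.py wrist wa; python3 look.py wrist wb; python3 crop.py tb
```

```text
(no output)
```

View pics/wb.png

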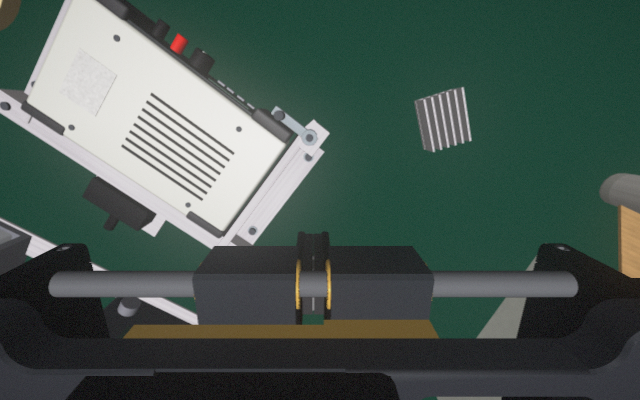

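View pics/tbc.png

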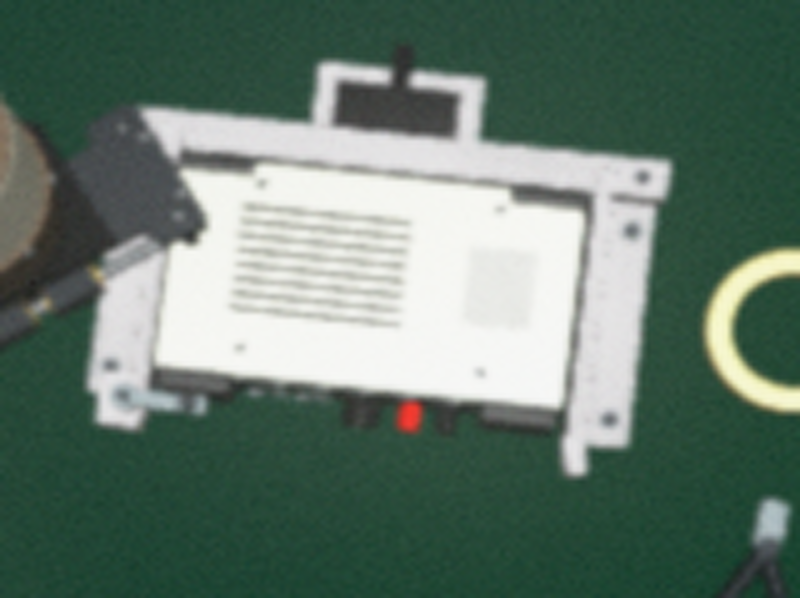

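The keeper now lies across the left pad, parallel to the front edge. I'll measure its angle, and check the unit against the stops.

Run:
```python
import cv2
a=cv2.imread("pics/wb.png")
cv2.imwrite("pics/wbc.png",cv2.resize(a[90:165,240:345],None,fx=7,fy=7,interpolation=cv2.INTER_CUBIC))
```

```text
(no output)
```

View pics/wbc.png

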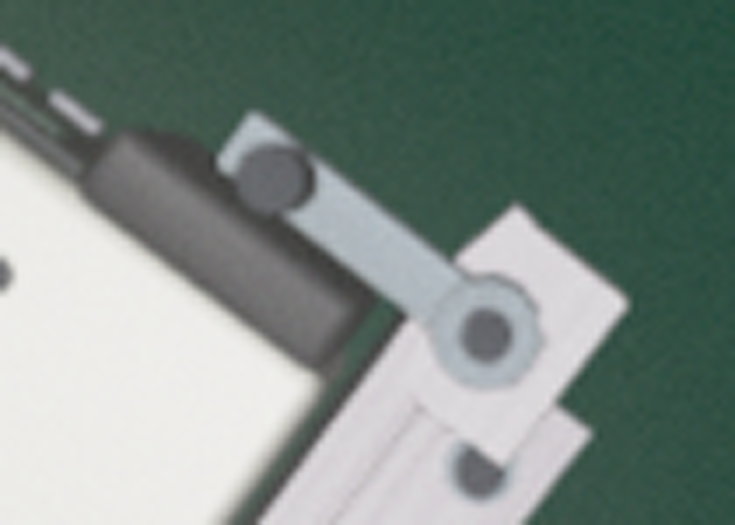

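Run:
```python
from h import *
c=pickle.load(open("wb.pkl","rb"))
f=lambda x,y,z,k=7,a=240,b=90:at(c,a+x/k,b+y/k,z)
A=lambda p,q:(np.degrees(np.arctan2((p-q)[1],(p-q)[0]))%360).round(1)
p=f(272,181,.07);q=f(487,334,.05);print("peg",p.round(4),"piv",q.round(4),np.linalg.norm((p-q)[:2]),A(p,q))
# keeper front edge line, unit top front edge, rail edges
print("keeper edge",A(f(258,112,.048),f(455,254,.048)))
print("case front edge at z.054",A(f(0,130,.054),f(325,375,.054)))
print("rail inner", A(f(235,525,.032),f(405,318,.032)))
```

```text
peg [0.5714 0.1122 0.07  ] piv [0.5748 0.1496 0.05  ] 0.037600872030886044 264.9
keeper edge 267.0
case front edge at z.054 264.9
rail inner 351.5
```

```bash
python3 -c "
from station import *
print(sense()['time_s'],sense()['wrist_force']);print(finish_job())"
```

```text
47.6167 [-0.79039514 -0.10607811 -0.42550463]
the job is handed in; nothing more can be done
None
```

I pushed the unit home by its two corner pads in alternating strokes, swung the keeper shut by its peg, backed the arm clear and handed in at about 48 s. No verdict was reported.

**Unit home:** After the last left push I pushed the right pad again. It held firm at about 14 N without moving. The left pad had also stopped firm, at about 15 N. The wrist picture puts the pad face 9–9.6 mm beyond the keeper pivot, where 7.5 mm is expected. That is slightly too far rather than short, and within camera error, so I take it as home.

**Keeper shut:** The peg direction measured 264.9°, the same as the unit's front edge, so the keeper reads as fully shut. The keeper's own edge read 267.0°, so the two readings differ by about 2°.

**Forces:**
- **Left corner:** on the first bind the wrist read 22 N along the push and about 25 N in total, right at the 25 N limit. I can't confirm it stayed under. I then pushed in smaller steps, and later readings stayed under about 20 N in total.
- **Keeper:** it reached about 18 N at its stop, well over the 2 N it takes to swing but within the limit.

**Other checks:** Nothing I saw suggested the panel or any bystander was touched, but I did not measure the bystanders' positions at the end.

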